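# Index the nozzle turret and unscrew the brass nozzle

### The arm

A 6-joint arm with a two-finger parallel gripper is mounted at the origin on a cart in front of the work surface, level with it; the furniture and walls round the work are solid. World frame = base frame: x ahead of the robot, y to its left, z up, the work surface at z = 0. Lengths are in mm, angles in degrees, forces in N, time in s.
With the tool pointing down it reaches from about 300 to 850 mm from the base axis. Payload 4.2 kg.
Tool frame: the origin (TCP) lies between the finger pads; the fingertips stand 22 mm ahead of it and the grasp point (between the pads) lies 3 mm ahead of it (env.finger_overhang is the distance from the TCP to the fingertips, in mm); z points along the fingers, y is the line along which they close (so a half turn about z gives the same grasp; the last joint's range is limited). The gripper opens to 91 mm and grips with 3 to 60 N. Pads are 32 mm wide; open, the fingers measure 118 mm over their backs; the gripper's body (76 mm by 178 mm) begins 60 mm behind the grasp point.
Start: joints at [70.13, 18.312, 89.639, -0, 72.044, -1.146], TCP at [184.585, 544.582, 235.976] pointing down, gripper open.
Joint ranges: [-177.97, 177.97], [-48.28, 115.42], [12.27, 149.76], [-77.06, 257.06], [2.81, 150.46], [-146.56, 146.56]. Speed limits (degrees/s): [147.25, 147.25, 180, 180, 180, 180].

### API

Orientations are given as [roll, pitch, yaw] about the fixed x, y, z axes, in that order (R = Rz(yaw) Ry(pitch) Rx(roll)).
In Python, from workcell import state, cams, ticket, look_for, outline_of, env gives the robot as it stands.
- The arm moves only by the tool servo_tool, never from a script. Its argument "steps" is a list of rows, each a list of 3 entries, a list of its own where there are three numbers: the closure in counts, from 0 (fully open) to 255 (shut), then the shift along the tool's x, y, z in mm, then the turn, a rotation vector about the tool's x, y, z in rad. A call has exactly 10 rows; each row shifts and turns the commanded pose from where the row before left it, along the tool's axes as they then stand; what a row does not reach is not made up. A row lasts 1/10 s, in which the tool goes at most 50 mm and 8.59 degrees, less where a joint would pass 70% of its speed; a pose out of reach is approached as far as the arm can. A call with a gripper value outside its range is refused whole. The fingers move at their own pace and stop on an object; "squeeze" is the grip in N (left out, the last holds). Time passes only in rows, so rows that do not move let the fingers close, or fill a call up. It gives the time, the measured TCP pose, the force, the opening and the grip force at its end, in the units of the state.
- state(): the state, without advancing time (a new reading comes with each control period).
- cams.grab_frame(name): name is "scene" or "side" or "wrist"; returns a dict with "color" (384x512x3 uint8, red, green, blue), "z_map" (384x512 float32, mm along the optical axis (not along the pixel's ray), 0 where there is no reading), "fovy" (degrees; the focal length in pixels is half the picture's height over the tangent of half this angle, whatever the lens; pixels are square), "cx", "cy" (the principal point, pixels), "eye" and "rotation" of the camera in the world; the wrist camera has in their place "tool_from_camera" (4x4, takes a point from camera to tool coordinates, whose origin is the TCP and whose axes are the flange's). Camera axes: x right, y up, looking along -z (the intrinsics and any distortion apply to the point x, -y, -z); pixel columns grow to the right and rows downward; lengths in mm; the calibration is good to about 2 mm. A picture is of the moment at which its call begins: read the wrist's pose just before it.
- ticket.job_done(): hands the job in; it is judged then, once.
Trained networks look in a picture, given as the dict that the camera call returned (one of the last four; its "shot" number tells which), for a name from the list of things; names that differ only in an ending like _2 or _b are one class to them, and where a whole thing is asked for, a point or a joint stands for the part that bears it (a point fixed in the world has none). Each returns a list of dicts, best first, with "confidence" (0 to 1); they miss things now and then, are a little off and sometimes report something else, mostly with a low value. They report only what shows in the picture. A call takes as long as a camera call. They do not tell look-alikes from the thing itself.
- look_for(picture, thing): "at" ([column, row] in pixels, amid what is visible of it).
- outline_of(picture, thing): "pixels" (384x512 bool, what is visible of it) and "at" ([column, row] in pixels, amid what is visible of it).
The state is a dict: "time_s": time; "qpos": joint angles; "qvel": joint speeds; "effort": joint torques, N m; "ee_pos": TCP position; "ee_rot": TCP orientation; "force": force on the tool from outside, world axes, zero at the start; "torque": the same for the moment, N m; "gripper_width": finger opening in mm; "gripper_force": force on a finger pad.
Only numpy, scipy, OpenCV 4.12 (cv2) and the standard library are available. Lean on these libraries where they do the work, as an engineer would, in place of code of your own. Each camera call takes 0.05 s, during which the arm holds its last target. There are 200 camera calls.

### The job

The brass nozzle of the hot-air rework head needs cleaning. Turn the nozzle turret by its black knob until the brass nozzle clicks into place at the front, in the gap of the dark keeper ring; there unscrew it (anticlockwise from above, about a fifth of a turn), lift it out and stand it upright near the middle of the black tray. Leave the other nozzles screwed in, and do not knock the flux jar about.

Things in the scene. Friction and masses are not known exactly. Their poses are not given: they have to be found in the camera images.
- front_gap (a point): The front position of the fixed nozzle turret: on the axis of the station in the 100 degree gap of the keeper ring, at the top face of its threaded boss, 70 mm above the bench. Fixed to the turret's round foot (244 mm wide, yaw varies, bolted down). x points from here to the turret's axis, 72 mm away; z up. A red mark on the foot shows the front.
- knob (a point): Middle of the black bar grip of the knob on the turret's vertical axis: 40 mm long along x (lined up with front_gap's x at the start), 14 mm wide along y, 77 to 102 mm above the bench (point 89.5 mm up), on a 42 mm round skirt. It turns the whole turret, either way, without end. Keeper ring: inner radius 91 mm, 76 to 79 mm up; nozzles under it cannot rise, so cannot be unscrewed.
- turret (a joint): Angle of the turret, rad, 0 at the start, positive anticlockwise from above. Five stations 1.257 rad (72 degrees) apart on a 72 mm radius. A spring plunger clicks in at each multiple of 1.257 and pulls the turret home from within about 0.07 rad; some 0.1 N m turn it out of a click. The front station is empty at the start.
- nozzle_brass_grip (a point): Brass nozzle with a round tapering snout, to be taken out. Site: on its axis (z, up), middle of its knurled collar, which is 34 mm across and reaches 11 mm up and down from here. Flange below the collar 46 mm across, 3 mm thick. Snout at most 25 mm across, ends 46 mm above the point. Screwed in, the point is 14 mm above front_gap's level.
- nozzle_brass: The brass nozzle again: origin at the underside of its flat foot, 28 mm below the collar's middle; foot 24 mm across, 14 mm tall; 74 mm tall in all, 70 to 120 g. Two lugs on the foot sit in a coarse thread: turned anticlockwise from above it rises 5 mm in 1.2 rad, is free to lift straight out from 1.0 rad on, and meets a stop at 1.4 rad.
- nozzle_square_grip (a point): Polished-steel nozzle with a square 21 mm snout; stays screwed in. Middle of its 34 mm knurled collar; otherwise built like the brass one.
- nozzle_flat_grip (a point): Dark-steel nozzle with a flat 27 x 11 mm slot snout; stays screwed in. Middle of its 34 mm knurled collar; otherwise built like the brass one.
- nozzle_tube_grip (a point): Matt-aluminium nozzle with a plain 19 mm tube snout, 9 mm shorter than the others; stays screwed in. Middle of its 34 mm knurled collar; otherwise built like the brass one.
- tray_floor (a point): Centre of the inner floor (4 mm above the bench) of a fixed black tray, 140 x 140 mm outside, 132 mm inside, walls 20 mm high.
- flux_jar: Loose jar with a yellow lid, 45 mm across, 30 mm tall, behind and right of the turret; origin at its underside. A bystander.
Things that resemble listed ones, but are neither listed nor needed, are in the scene too. Several things have the shape of the nozzle_brass; the one meant has the colours described above.

How it is judged (in metres and radians):
On the way, in this order (a step that is already met when the one before it is completed fails the run):
1. the brass nozzle, still screwed in, stands clicked in at the front gap (within 6 mm) (horizontal distance between nozzle_brass_grip and front_gap below 0.006 m and z of nozzle_brass_grip in the frame of front_gap below 0.018 m), for 0.3 s.
2. it has been unscrewed and lifted clear of its boss there (z of nozzle_brass_grip in the frame of front_gap above 0.029 m and horizontal distance between nozzle_brass_grip and front_gap below 0.06 m), for 0.05 s.
At the end, for the whole second after the job is handed in: The brass nozzle stands upright (within 0.15 rad) and at rest on the tray's floor, its axis within 45 mm of the tray's centre; the other three nozzles are still screwed down in the turret (risen by less than 4 mm) (horizontal distance between nozzle_brass_grip and tray_floor below 0.045 m and height (world z) of nozzle_brass_grip below 0.037 m and angle between nozzle_brass_grip's own z axis and vertical below 0.15 rad and linear speed of nozzle_brass below 0.02 m/s and z of each of nozzle_square_grip, nozzle_flat_grip, nozzle_tube_grip in the frame of front_gap below 0.018 m); the robot touches nothing.
It fails at once if another nozzle is unscrewed (not (z of nozzle_square_grip in the frame of front_gap below 0.018 m) or not (z of nozzle_flat_grip in the frame of front_gap below 0.018 m) or not (z of nozzle_tube_grip in the frame of front_gap below 0.018 m)).
It fails at once if the flux jar is knocked over or moved by more than 40 mm (angle between flux_jar's own z axis and vertical above 0.5 rad or distance of flux_jar from where it was at the start of the episode above 0.04 m).
It also fails if it takes over 66 s, if anything falls off the work surface, if the arm or the gripper's body presses on something with over 40 N, if the wrist force passes 120 N, or if a joint passes its speed limit or range.

## Working session

There is one attempt and no reset: what is moved stays moved. The work goes in short steps, Python scripts to look and compute and a tool call to move; the robot and the scene stay as the last step left them, time stands still between calls to the robot, and variables do not carry over. Pictures are saved under pics/ and viewed, at most 10 in all, crops included, and the job is handed in when it is done.

Besides the shell and the picture viewer there is one more tool, called after "Emit:" as name([rows], argument=value, ...), one row to a line, values as JSON. servo_tool: Moves the arm, as the interface text tells. Its arguments: {"type":"object","properties":{"steps":{"type":"array","items":{"type":"array"}},"squeeze":{"type":"number"}},"required":["steps"]}

```bash
mkdir -p pics; cat > h.py <<'E'
import numpy as np, cv2
from workcell import state, cams, ticket, look_for, outline_of, env
from scipy.spatial.transform import Rotation as R
def cam_pose(p, s=None):
    if 'eye' in p: return np.array(p['rotation']).reshape(3,3), np.array(p['eye'])
    T=np.array(p['tool_from_camera']); Rt=R.from_euler('xyz',s['ee_rot'],degrees=True).as_matrix()
    return Rt@T[:3,:3], Rt@T[:3,3]+np.array(s['ee_pos'])
def cloud(p,s=None):
    z=p['z_map']; h,w=z.shape; f=h/2/np.tan(np.radians(p['fovy'])/2)
    u,v=np.meshgrid(np.arange(w),np.arange(h))
    c=np.stack([(u-p['cx'])/f*z,-(v-p['cy'])/f*z,-z],-1)
    Rm,t=cam_pose(p,s); P=c@Rm.T+t; P[z==0]=np.nan; return P
def save(p,n): cv2.imwrite('pics/'+n+'.png',cv2.cvtColor(p['color'],cv2.COLOR_RGB2BGR))
E
python3 - <<'E'
from h import *
s=state(); print(s)
for n in ['scene','side']:
    p=cams.grab_frame(n); print(n,[ (k,v) for k,v in p.items() if k not in('color','z_map')])
    P=cloud(p)
    for t in ['knob','nozzle_brass_grip','nozzle_square_grip','nozzle_flat_grip','nozzle_tube_grip','tray_floor','flux_jar','turret']:
        try:
            for d in outline_of(p,t)[:3]:
                q=P[d['pixels']]; print(t,round(d['confidence'],2),np.round(d['at']),np.round(np.nanmedian(q,0)),np.round(np.nanpercentile(q,98,axis=0)),np.round(np.nanpercentile(q,2,axis=0)))
        except Exception as e: print(t,e)
    np.savez(n,P=P,c=p['color']); save(p,n)
a=cv2.imread('pics/scene.png');b=cv2.imread('pics/side.png')
cv2.imwrite('pics/both.png',cv2.resize(np.hstack([a,b]),(800,300)))
E
```

```text
{'time_s': 0.0, 'qpos': array([ 7.01295194e+01,  1.83526119e+01,  8.97059720e+01, -3.76367543e-04,
        7.20442756e+01, -1.14453078e+00]), 'qvel': array([ 0.00862137,  0.04681291,  0.00261343, -0.05036675, -0.08807798,
        0.07305062]), 'effort': array([-4.06709423e-04, -4.12451828e+01, -2.31971276e+01,  7.24875228e-02,
        4.57013806e-02, -1.42106096e-04]), 'ee_pos': array([184.42916069, 544.12944451, 235.1134608 ]), 'ee_rot': array([-1.79897154e+02, -1.69680960e-03,  1.61274165e+02]), 'force': array([0.61155161, 0.06695572, 0.25836924]), 'torque': array([ 0.01354203,  0.02260815, -0.02801681]), 'gripper_force': 0.0, 'gripper_width': 91.0484239911528}
scene [('fovy', 55.23244919109733), ('cx', 251.09059741198814), ('cy', 200.37762799879056), ('eye', array([177.94857597, 342.57100205, 707.65902508])), ('rotation', array([  43.27119706,    0.6919458 , -130.39187678])), ('shot', 1)]Traceback (most recent call last):
  File "<stdin>", line 5, in <module>
  File "h.py", line 12, in cloud
    Rm,t=cam_pose(p,s); P=c@Rm.T+t; P[z==0]=np.nan; return P
         ~~~~~~~~^^^^^
  File "h.py", line 5, in cam_pose
    if 'eye' in p: return np.array(p['rotation']).reshape(3,3), np.array(p['eye'])
                          ~~~~~~~~~~~~~~~~~~~~~~~~~~~~~~~^^^^^
ValueError: cannot reshape array of size 3 into shape (3,3)
```

```bash
sed -i "s/np.array(p\['rotation'\]).reshape(3,3)/R.from_euler('xyz',p['rotation'],degrees=True).as_matrix()/" h.py
python3 - <<'E'
from h import *
for n in ['scene','side']:
    p=cams.grab_frame(n); print(n,[ (k,v) for k,v in p.items() if k not in('color','z_map')])
    P=cloud(p)
    for t in ['knob','nozzle_brass_grip','nozzle_square_grip','nozzle_flat_grip','nozzle_tube_grip','tray_floor','flux_jar']:
        try:
            for d in outline_of(p,t)[:3]:
                q=P[d['pixels']]; print(t,round(d['confidence'],2),np.round(d['at']),np.round(np.nanmedian(q,0)),np.round(np.nanpercentile(q,98,axis=0)),np.round(np.nanpercentile(q,2,axis=0)))
        except Exception as e: print(t,e)
    np.savez(n,P=P,c=p['color']); save(p,n)
E
```

```text
scene [('fovy', 55.23244919109733), ('cx', 251.09059741198814), ('cy', 200.37762799879056), ('eye', array([177.94857597, 342.57100205, 707.65902508])), ('rotation', array([  43.27119706,    0.6919458 , -130.39187678])), ('shot', 2)]
knob 0.56 [231. 270.] [520. 115.  54.] [625. 186. 101.] [451.  31.  51.]
nozzle_brass_grip 0.76 [200. 200.] [748.  39.  36.] [807.  54.  73.] [735.   3.  -0.]
nozzle_brass_grip 0.75 [195. 246.] [599. 146.  94.] [612. 161. 130.] [588. 124.  72.]
nozzle_brass_grip 0.39 [231. 269.] [520. 116.  54.] [624. 187. 101.] [450.  34.  51.]
nozzle_square_grip 0.55 [230. 227.] [585.  65.  95.] [608.  79. 130.] [573.  43.  71.]
nozzle_flat_grip 0.9 [260. 250.] [502.  53.  95.] [524.  67. 131.] [490.  35.  72.]
nozzle_tube_grip 0.61 [202. 279.] [525. 184.  94.] [562. 198. 122.] [512. 159.  55.]
tray_floor 0.65 [351. 212.] [ 485. -242.    6.] [ 554. -172.   21.] [ 418. -311.    1.]
flux_jar 0.71 [354. 212.] [ 485. -244.    6.] [ 555. -172.   21.] [ 418. -311.    1.]
flux_jar 0.68 [265. 182.] [ 694. -138.   28.] [ 718. -123.   32.] [ 680. -162.    3.]
side [('fovy', 47.70161641103867), ('cx', 257.5678855812172), ('cy', 185.93946302405425), ('eye', array([  499.70360235, -1008.62990233,   719.7509577 ])), ('rotation', array([56.72733286,  0.82002106, -7.23864589])), ('shot', 3)]
knob 0.86 [225. 168.] [541. 103.  57.] [626. 189. 103.] [451.  17.  47.]
nozzle_brass_grip 0.6 [250. 148.] [612. 140. 101.] [639. 370. 132.] [596.  69.   6.]
nozzle_brass_grip 0.6 [306. 174.] [760.  34.  64.] [777.  40.  76.] [752.  29.  19.]
nozzle_square_grip 0.73 [244. 165.] [592.  52.  96.] [609.  71. 132.] [575.  34.  69.]
nozzle_flat_grip 0.64 [217. 169.] [511.  42.  98.] [527.  59. 131.] [496.  32.  75.]
nozzle_tube_grip 0.59 [222. 143.] [532. 175.  96.] [548. 186. 125.] [518. 167.  75.]
tray_floor 0.7 [220. 264.] [ 487. -241.    6.] [ 556. -170.   22.] [ 421. -310.    1.]
```

View pics/scene.png

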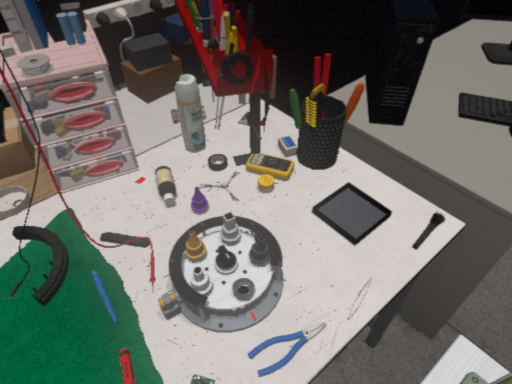

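View pics/side.png

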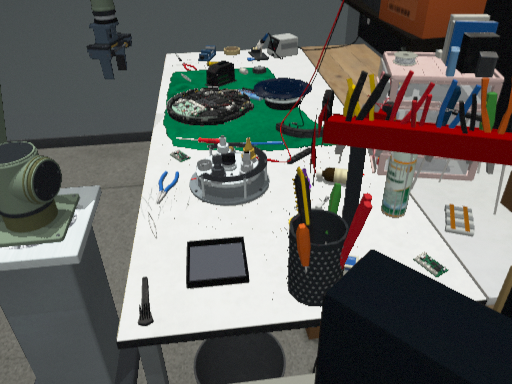

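```bash
cat >> h.py <<'E'
def plan(p0,yaw0,p1,yaw1,n):
    "n equal rows from pose to pose, tool down; prints rounded shifts in tool axes; turn positive about tool z = yaw decreasing"
    p=np.array(p0,float); y=yaw0; out=[]
    for i in range(1,n+1):
        t=np.array(p0)+(np.array(p1)-np.array(p0))*i/n; yt=yaw0+(yaw1-yaw0)*i/n
        M=R.from_euler('xyz',[180,0,y],degrees=True).as_matrix()
        d=np.round(M.T@(t-p),1); r=round(np.radians(y-yt),4)
        p=p+M@d; y-=np.degrees(r); out.append([d.tolist(),[0,0,r]])
    for o in out: print(o)
    print('end',p,y)
E
python3 - <<'E'
from h import *
from scipy.optimize import least_squares
off={'tube':-72,'brass':-144,'square':-216,'flat':-288}
guess={'brass':(605,141),'square':(590,60),'flat':(508,46),'tube':(532,177)}
for n in ['scene','side']:
    P=np.load(n+'.npz')['P'].reshape(-1,3); obs={}
    for k,g in guess.items():
        m=(np.hypot(P[:,0]-g[0],P[:,1]-g[1])<20)&(P[:,2]>(116 if k!='tube' else 110))&(P[:,2]<140)
        obs[k]=(P[m][:,:2].min(0)+P[m][:,:2].max(0))/2; print(n,k,m.sum(),obs[k],P[m][:,2].max())
    f=lambda x:np.concatenate([obs[k]-x[:2]-72*np.array([np.cos(x[2]+np.radians(o)),np.sin(x[2]+np.radians(o))]) for k,o in off.items()])
    r=least_squares(f,[542,104,np.radians(170)]); print(r.x[:2],np.degrees(r.x[2]),np.round(r.fun,1))
    m=(np.hypot(P[:,0]-542,P[:,1]-104)<30)&(P[:,2]>97)&(P[:,2]<108); print('knob',m.sum(),np.median(P[m],0))
E
```

```text
scene brass 49 [606.97144943 142.92643076] 131.76919682901678
scene square 123 [592.83228283  59.05109715] 131.47730322129223
scene flat 104 [509.36081961  46.70092175] 132.72232643567042
scene tube 96 [532.59923358 181.56265765] 123.86760914311128
[542.6946631  110.57182632] 170.368645066294 [ 0.4 -0.2 -0.2  0.4 -0.2 -0.1  0.1 -0.1]
knob 122 [540.73947183 111.32376632 101.54800905]
side brass 28 [608.53854214 143.32467481] 132.88926235917347
side square 59 [595.31751247  62.29727168] 133.901115436311
side flat 69 [510.48266584  48.36896216] 134.0058014309617
side tube 36 [533.24621741 183.26796378] 126.79958330089732
[544.13815703 112.25592289] 170.59568476527397 [-0.1 -0.2  0.  -1.2  0.6  1.3 -0.5  0. ]
knob 53 [545.18243679 110.26834781 102.62190844]
```

```bash
python3 -c "
from h import *
plan([184.4,544.1,235.1],161.27,[543,111,200],-9.6,20)"
```

```text
[[-23.9, -14.8, 1.8], [0, 0, np.float64(0.1491)]]
[[-25.9, -11.0, 1.7], [0, 0, np.float64(0.1491)]]
[[-27.2, -7.0, 1.8], [0, 0, np.float64(0.1491)]]
[[-28.0, -3.0, 1.7], [0, 0, np.float64(0.1491)]]
[[-28.0, 1.2, 1.8], [0, 0, np.float64(0.1492)]]
[[-27.6, 5.4, 1.7], [0, 0, np.float64(0.1491)]]
[[-26.5, 9.5, 1.8], [0, 0, np.float64(0.1491)]]
[[-24.8, 13.3, 1.7], [0, 0, np.float64(0.1491)]]
[[-22.5, 16.8, 1.8], [0, 0, np.float64(0.1491)]]
[[-19.8, 19.9, 1.7], [0, 0, np.float64(0.1491)]]
[[-16.6, 22.7, 1.8], [0, 0, np.float64(0.1491)]]
[[-13.1, 24.9, 1.8], [0, 0, np.float64(0.1491)]]
[[-9.2, 26.6, 1.7], [0, 0, np.float64(0.1492)]]
[[-5.2, 27.6, 1.8], [0, 0, np.float64(0.1491)]]
[[-1.0, 28.1, 1.7], [0, 0, np.float64(0.1491)]]
[[3.2, 27.9, 1.8], [0, 0, np.float64(0.1491)]]
[[7.3, 27.2, 1.7], [0, 0, np.float64(0.1491)]]
[[11.3, 25.8, 1.8], [0, 0, np.float64(0.1491)]]
[[14.9, 23.8, 1.7], [0, 0, np.float64(0.1491)]]
[[18.4, 21.3, 1.8], [0, 0, np.float64(0.1491)]]
end [543.04839372 110.98043741 200.        ] -9.597473663914158
```

Emit:
servo_tool([
  [140,[-23.9,-14.8,1.8],[0,0,0.149]],
  [140,[-25.9,-11,1.7],[0,0,0.149]],
  [140,[-27.2,-7,1.8],[0,0,0.149]],
  [140,[-28,-3,1.7],[0,0,0.149]],
  [140,[-28,1.2,1.8],[0,0,0.149]],
  [140,[-27.6,5.4,1.7],[0,0,0.149]],
  [140,[-26.5,9.5,1.8],[0,0,0.149]],
  [140,[-24.8,13.3,1.7],[0,0,0.149]],
  [140,[-22.5,16.8,1.8],[0,0,0.149]],
  [140,[-19.8,19.9,1.7],[0,0,0.149]],
], squeeze=50)

```text
time_s: 1.85
ee_pos: [364.6, 327.3, 218.5]
ee_rot: [180.0, -0.0, 75.6]
force: [0.4, -0.4, -0.3]
gripper_width: 40.9
gripper_force: 0.0
```

Emit:
servo_tool([
  [140,[-16.6,22.7,1.8],[0,0,0.149]],
  [140,[-13.1,24.9,1.8],[0,0,0.149]],
  [140,[-9.2,26.6,1.7],[0,0,0.149]],
  [140,[-5.2,27.6,1.8],[0,0,0.149]],
  [140,[-1,28.1,1.7],[0,0,0.149]],
  [140,[3.2,27.9,1.8],[0,0,0.149]],
  [140,[7.3,27.2,1.7],[0,0,0.149]],
  [140,[11.3,25.8,1.8],[0,0,0.149]],
  [140,[14.9,23.8,1.7],[0,0,0.149]],
  [140,[18.4,21.3,1.8],[0,0,0.149]],
])

```text
time_s: 2.85
ee_pos: [544.5, 110.9, 200.9]
ee_rot: [-180.0, -0.0, -9.8]
force: [0.1, -0.2, -0.2]
gripper_width: 41.1
gripper_force: 0.0
```

```bash
cat > w.py <<'E'
from h import *
import sys
for i in range(2): s=state(); p=cams.grab_frame('wrist')
print(s['time_s'],s['ee_pos'],s['ee_rot'],s['qpos'],s['gripper_width'],s['force'])
P=cloud(p,s); save(p,sys.argv[1]); np.savez('wrist',P=P,c=p['color'])
E
python3 w.py w1; python3 - <<'E'
from h import *
P=np.load('wrist.npz')['P'].reshape(-1,3)
m=(np.hypot(P[:,0]-543,P[:,1]-111)<28)&(P[:,2]>95)&(P[:,2]<108); q=P[m]
print(len(q),cv2.minAreaRect(q[:,:2].astype(np.float32)) if len(q) else 0, np.median(q,0))
E
```

```text
2.9 [547.19835704 107.9091778  200.49474877] [179.88290517  -0.19093011 -10.17268568] [ 10.07325179  18.12495711  95.25085272  -0.19186398  66.48569467
 110.32246951] 40.97998369497111 [ 3.76752392 -2.40458174 -0.07760737]
904 ((543.5979614257812, 113.19842529296875), (13.901460647583008, 39.70851516723633), 79.96124267578125) [545.3941634  112.70677911 102.1306821 ]
```

View pics/w1.png

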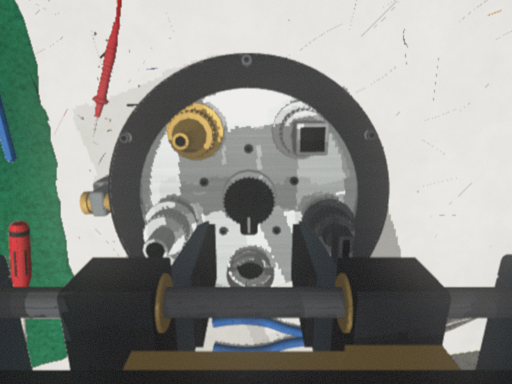

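Emit:
servo_tool([
  [140,[0,0,25],[0,0,0]],
  [140,[0,0,25],[0,0,0]],
  [140,[0,0,25],[0,0,0]],
  [140,[0,0,24],[0,0,0]],
  [140,[0,0,0],[0,0,0]],
  [140,[0,0,0],[0,0,0]],
  [180,[0,0,0],[0,0,0]],
  [220,[0,0,0],[0,0,0]],
  [255,[0,0,0],[0,0,0]],
  [255,[0,0,0],[0,0,0]],
], squeeze=30)

```text
time_s: 3.95
ee_pos: [544.2, 112.3, 102.8]
ee_rot: [-179.9, -0.1, -9.5]
force: [0.1, 0.2, 1.2]
gripper_width: 13.7
gripper_force: 30.0
```

```bash
python3 -c "
from h import *
s=state();print(s)"
```

```text
{'time_s': 3.95, 'qpos': array([1.04434451e+01, 2.32868683e+01, 1.03054052e+02, 7.38575610e-02,
       5.35384084e+01, 1.09896650e+02]), 'qvel': array([ 0.24901633,  0.08009379, -0.27713638, -0.74093711,  0.49276351,
        0.0818765 ]), 'effort': array([ 3.45205497e-01, -4.01764834e+01, -1.87537801e+01, -1.84041979e-01,
       -2.08052862e-01,  1.87624799e-02]), 'ee_pos': array([544.23534686, 112.33688487, 102.82088524]), 'ee_rot': array([-1.79902999e+02, -9.32003261e-02, -9.49711324e+00]), 'force': array([0.09672276, 0.22035171, 1.22577492]), 'torque': array([0.00181569, 0.32808257, 0.00903613]), 'gripper_force': 30.00058650970459, 'gripper_width': 13.681255549619479}
```

Emit:
servo_tool([
  [255,[0,0,0],[0,0,-0.1257]],
  [255,[0,0,0],[0,0,-0.1257]],
  [255,[0,0,0],[0,0,-0.1257]],
  [255,[0,0,0],[0,0,-0.1257]],
  [255,[0,0,0],[0,0,-0.1257]],
  [255,[0,0,0],[0,0,-0.1257]],
  [255,[0,0,0],[0,0,-0.1257]],
  [255,[0,0,0],[0,0,-0.1257]],
  [255,[0,0,0],[0,0,-0.1257]],
  [255,[0,0,0],[0,0,-0.1257]],
], squeeze=45)

```text
time_s: 4.95
ee_pos: [544.1, 112.7, 102.8]
ee_rot: [180.0, -0.1, 62.8]
force: [-0.8, 2.3, 3.2]
gripper_width: 14.1
gripper_force: 45.0
```

Emit:
servo_tool([
  [255,[0,0,0],[0,0,-0.1257]],
  [255,[0,0,0],[0,0,-0.1257]],
  [255,[0,0,0],[0,0,-0.1257]],
  [255,[0,0,0],[0,0,-0.1257]],
  [255,[0,0,0],[0,0,-0.1257]],
  [255,[0,0,0],[0,0,-0.1257]],
  [255,[0,0,0],[0,0,-0.1257]],
  [255,[0,0,0],[0,0,-0.1257]],
  [255,[0,0,0],[0,0,-0.1257]],
  [255,[0,0,0],[0,0,-0.1257]],
])

```text
time_s: 5.95
ee_pos: [543.7, 112.7, 102.8]
ee_rot: [179.9, -0.1, 134.8]
force: [-2.1, 2.3, 4.0]
gripper_width: 13.9
gripper_force: 45.0
```

Emit:
servo_tool([
  [255,[0,0,0],[0,0,0]],
  [255,[0,0,0],[0,0,0]],
  [140,[0,0,0],[0,0,0]],
  [140,[0,0,0],[0,0,0]],
  [140,[0,0,0],[0,0,0]],
  [140,[0,0,-30],[0,0,0]],
  [140,[0,0,-40],[0,0,0]],
  [140,[0,0,-40],[0,0,0]],
  [140,[0,0,0],[0,0,0]],
  [140,[0,0,0],[0,0,0]],
])

```text
time_s: 6.95
ee_pos: [544.0, 111.7, 212.4]
ee_rot: [179.9, 0.1, 134.5]
force: [-1.2, 0.6, -0.6]
gripper_width: 41.0
gripper_force: 0.0
```

```bash
python3 - <<'E'
from h import *
s=state();print(s['ee_pos'],s['ee_rot'],s['qpos'])
for n in ['scene','side']:
    p=cams.grab_frame(n); P=cloud(p); np.savez(n,P=P,c=p['color']); save(p,n+'2')
    for g in [(472,123),(532.6,182),(607,144),(593,60),(509,47)]:
        Q=P.reshape(-1,3);C=p['color'].reshape(-1,3)
        m=(np.hypot(Q[:,0]-g[0],Q[:,1]-g[1])<22)&(Q[:,2]>108)&(Q[:,2]<140)
        m2=m&(Q[:,2]>117)
        if m2.sum()>5: print(n,g,m2.sum(),((Q[m2].min(0)+Q[m2].max(0))/2).round(1),C[m].mean(0).round())
a=cv2.imread('pics/scene2.png')[180:350,130:330];cv2.imwrite('pics/s2.png',cv2.resize(a,None,fx=2.5,fy=2.5))
E
```

```text
[543.98619451 111.71494695 212.40973005] [1.79925979e+02 6.39839927e-02 1.34543597e+02] [ 1.04250151e+01  1.74196910e+01  9.44757439e+01 -1.23510180e-02
  6.80073965e+01 -3.41140077e+01]
scene (472, 123) 53 [471.  122.3 124.8] [122. 102.  68.]
scene (532.6, 182) 154 [532.9 181.6 124.4] [116. 114. 114.]
scene (607, 144) 88 [606.3 142.2 125.1] [73. 71. 71.]
scene (509, 47) 64 [510.3  46.  120.4] [102. 102. 101.]
side (472, 123) 24 [473.3 122.4 126.1] [111. 100.  50.]
side (532.6, 182) 58 [533.4 182.1 125.2] [101. 108. 105.]
side (607, 144) 54 [608.8 144.6 125.2] [42. 50. 49.]
side (509, 47) 27 [511.2  47.6 120.4] [111. 117. 117.]
```

View pics/s2.png

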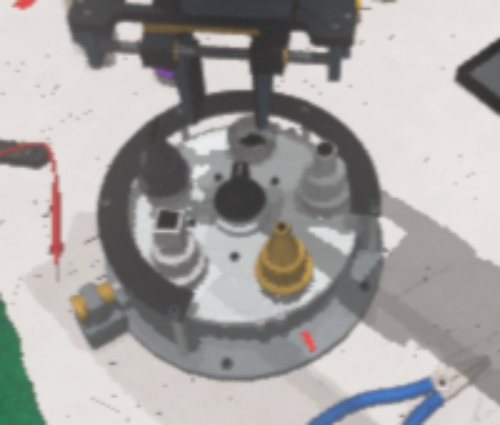

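```bash
python3 -c "
from h import *
plan([544,111.7,212.4],134.5,[472.5,123.5,180],60,10)"
```

```text
[[5.9, -4.3, 3.2], [0, 0, np.float64(0.13)]]
[[5.2, -5.0, 3.3], [0, 0, np.float64(0.1301)]]
[[4.6, -5.6, 3.2], [0, 0, np.float64(0.13)]]
[[3.8, -6.2, 3.3], [0, 0, np.float64(0.13)]]
[[2.9, -6.6, 3.2], [0, 0, np.float64(0.13)]]
[[2.1, -6.9, 3.2], [0, 0, np.float64(0.1301)]]
[[1.1, -7.2, 3.3], [0, 0, np.float64(0.13)]]
[[0.3, -7.2, 3.2], [0, 0, np.float64(0.13)]]
[[-0.8, -7.2, 3.3], [0, 0, np.float64(0.13)]]
[[-1.6, -7.1, 3.2], [0, 0, np.float64(0.1301)]]
end [472.50518375 123.51932538 180.        ] 59.99829789913906
```

Emit:
servo_tool([
  [104,[5.9,-4.3,3.2],[0,0,0.13]],
  [104,[5.2,-5,3.3],[0,0,0.13]],
  [104,[4.6,-5.6,3.2],[0,0,0.13]],
  [104,[3.8,-6.2,3.3],[0,0,0.13]],
  [104,[2.9,-6.6,3.2],[0,0,0.13]],
  [104,[2.1,-6.9,3.2],[0,0,0.13]],
  [104,[1.1,-7.2,3.3],[0,0,0.13]],
  [104,[0.3,-7.2,3.2],[0,0,0.13]],
  [104,[-0.8,-7.2,3.3],[0,0,0.13]],
  [104,[-1.6,-7.1,3.2],[0,0,0.13]],
])

```text
time_s: 8.05
ee_pos: [470.9, 123.3, 177.5]
ee_rot: [-179.8, 0.2, 59.8]
force: [-0.1, 0.7, -0.8]
gripper_width: 53.9
gripper_force: 0.0
```

Emit:
servo_tool([
  [104,[0,0,0],[0,0,0]],
  [104,[0,0,0],[0,0,0]],
  [104,[0,0,20],[0,0,0]],
  [104,[0,0,20],[0,0,0]],
  [104,[0,0,20],[0,0,0]],
  [104,[0,0,12],[0,0,0]],
  [104,[0,0,10],[0,0,0]],
  [104,[0,0,0],[0,0,0]],
  [104,[0,0,0],[0,0,0]],
  [104,[0,0,0],[0,0,0]],
])

```text
time_s: 9.05
ee_pos: [472.9, 123.7, 98.1]
ee_rot: [179.9, -0.1, 60.1]
force: [-0.5, 0.1, -0.1]
gripper_width: 53.8
gripper_force: 0.0
```

```bash
python3 -c "
from h import *
s=state();print(s)"; python3 w.py w2
```

```text
{'time_s': 9.05, 'qpos': array([1.33132354e+01, 1.84563506e+01, 1.12027187e+02, 3.55636542e-03,
       4.94235881e+01, 4.31965052e+01]), 'qvel': array([-0.03852829, -0.29004787,  0.0784592 ,  0.10273607, -0.18417063,
        0.06690735]), 'effort': array([-1.19366185e-02, -3.58120143e+01, -1.78712296e+01,  6.07375475e-02,
       -2.26364052e-02, -3.79885052e-03]), 'ee_pos': array([472.88405646, 123.73318704,  98.10359751]), 'ee_rot': array([ 1.79934145e+02, -6.55448777e-02,  6.01144568e+01]), 'force': array([-0.51910877,  0.06815377, -0.13732608]), 'torque': array([-0.06520871,  0.07297119, -0.00376177]), 'gripper_force': 0.0, 'gripper_width': 53.82415271107292}
9.1 [472.83778568 123.72872212  98.16607966] [ 1.79930993e+02 -7.09275352e-02  6.01073274e+01] [1.33128491e+01 1.84456121e+01 1.12032721e+02 5.86637197e-03
 4.94228092e+01 4.32017523e+01] 54.31502891113061 [-0.86572284 -0.17907812  0.22948732]
```

View pics/w2.png

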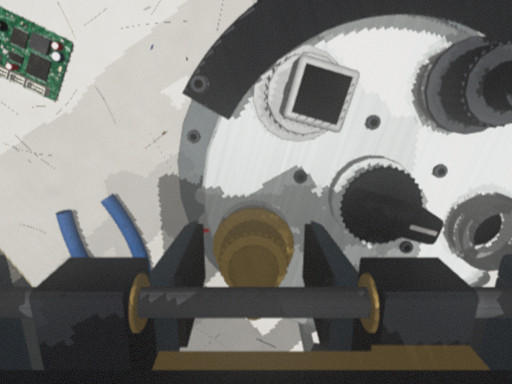

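Emit:
servo_tool([
  [130,[0,0,0],[0,0,0]],
  [160,[0,0,0],[0,0,0]],
  [200,[0,0,0],[0,0,0]],
  [255,[0,0,0],[0,0,0]],
  [255,[0,0,0],[0,0,0]],
  [255,[0,0,0],[0,0,0]],
  [255,[0,0,0],[0,0,0]],
  [255,[0,0,0],[0,0,0]],
  [255,[0,0,0],[0,0,0]],
  [255,[0,0,0],[0,0,0]],
], squeeze=35)

```text
time_s: 10.15
ee_pos: [472.3, 123.6, 97.6]
ee_rot: [180.0, -0.0, 60.1]
force: [-0.7, -0.9, 3.3]
gripper_width: 32.9
gripper_force: 35.0
```

Emit:
servo_tool([
  [255,[0,0,-0.4],[0,0,-0.12]],
  [255,[0,0,-0.5],[0,0,-0.12]],
  [255,[0,0,-0.5],[0,0,-0.12]],
  [255,[0,0,-0.5],[0,0,-0.12]],
  [255,[0,0,-0.5],[0,0,-0.12]],
  [255,[0,0,-0.5],[0,0,-0.12]],
  [255,[0,0,-0.5],[0,0,-0.12]],
  [255,[0,0,-0.5],[0,0,-0.12]],
  [255,[0,0,-0.5],[0,0,-0.12]],
  [255,[0,0,-0.5],[0,0,-0.12]],
])

```text
time_s: 11.15
ee_pos: [472.3, 123.7, 102.0]
ee_rot: [180.0, -0.0, 129.1]
force: [0.5, 0.2, 0.4]
gripper_width: 33.0
gripper_force: 35.0
```

Emit:
servo_tool([
  [255,[0,0,0],[0,0,-0.04]],
  [255,[0,0,-1],[0,0,0]],
  [255,[0,0,-2],[0,0,0]],
  [255,[0,0,-3],[0,0,0]],
  [255,[0,0,-4],[0,0,0]],
  [255,[0,0,-6],[0,0,0]],
  [255,[0,0,-10],[0,0,0]],
  [255,[0,0,-20],[0,0,0]],
  [255,[0,0,-20],[0,0,0]],
  [255,[0,0,-20],[0,0,0]],
])

```text
time_s: 12.15
ee_pos: [472.1, 123.6, 189.9]
ee_rot: [180.0, 0.0, 131.1]
force: [-0.3, 0.5, -1.3]
gripper_width: 33.2
gripper_force: 35.0
```

```bash
python3 - <<'E'
from h import *
p=cams.grab_frame('scene'); save(p,'s3')
a=cv2.imread('pics/s3.png')[130:350,130:400];cv2.imwrite('pics/s3c.png',cv2.resize(a,None,fx=2,fy=2))
P=np.load('side.npz')['P'].reshape(-1,3)
for n in ['scene','side']:
    P=np.load(n+'.npz')['P'].reshape(-1,3)
    m=(abs(P[:,0]-486)<90)&(abs(P[:,1]+241)<90)&(P[:,2]>14)&(P[:,2]<26); print(m.sum(),cv2.minAreaRect(P[m][:,:2].astype(np.float32)))
s=state();print(s['ee_pos'],s['ee_rot'],s['force'],s['gripper_width'],s['qpos'])
plan([472.5,123.6,188],132,[486,-241,150],72,20)
E
```

```text
483 ((487.884521484375, -242.69375610351562), (143.1968231201172, 141.91529846191406), 89.59988403320312)
533 ((488.6839294433594, -239.1889190673828), (145.71205139160156, 140.2327880859375), 89.76207733154297)
[474.03469568 124.05902119 193.15597139] [179.63793671   0.18228532 131.13334377] [ 1.41849507 -0.50528859  1.8627807 ] 33.28937178350743 [ 1.33161048e+01  1.24253843e+01  1.04520657e+02  8.71381356e-03
  6.26486720e+01 -2.78217911e+01]
[[-14.0, -11.7, 1.9], [0, 0, np.float64(0.0524)]]
[[-14.6, -10.9, 1.9], [0, 0, np.float64(0.0523)]]
[[-15.1, -10.2, 1.9], [0, 0, np.float64(0.0524)]]
[[-15.7, -9.4, 1.9], [0, 0, np.float64(0.0523)]]
[[-16.1, -8.5, 1.9], [0, 0, np.float64(0.0524)]]
[[-16.6, -7.7, 1.9], [0, 0, np.float64(0.0524)]]
[[-16.9, -6.8, 1.9], [0, 0, np.float64(0.0523)]]
[[-17.3, -5.9, 1.9], [0, 0, np.float64(0.0524)]]
[[-17.5, -5.0, 1.9], [0, 0, np.float64(0.0523)]]
[[-17.8, -4.0, 1.9], [0, 0, np.float64(0.0524)]]
[[-18.0, -3.2, 1.9], [0, 0, np.float64(0.0524)]]
[[-18.1, -2.2, 1.9], [0, 0, np.float64(0.0523)]]
[[-18.2, -1.2, 1.9], [0, 0, np.float64(0.0524)]]
[[-18.2, -0.3, 1.9], [0, 0, np.float64(0.0523)]]
[[-18.2, 0.7, 1.9], [0, 0, np.float64(0.0524)]]
[[-18.2, 1.6, 1.9], [0, 0, np.float64(0.0524)]]
[[-18.1, 2.6, 1.9], [0, 0, np.float64(0.0523)]]
[[-17.9, 3.5, 1.9], [0, 0, np.float64(0.0524)]]
[[-17.7, 4.5, 1.9], [0, 0, np.float64(0.0523)]]
[[-17.4, 5.3, 1.9], [0, 0, np.float64(0.0524)]]
end [ 485.96035863 -240.99991154  150.        ] 71.9998596939002
```

View pics/s3c.png

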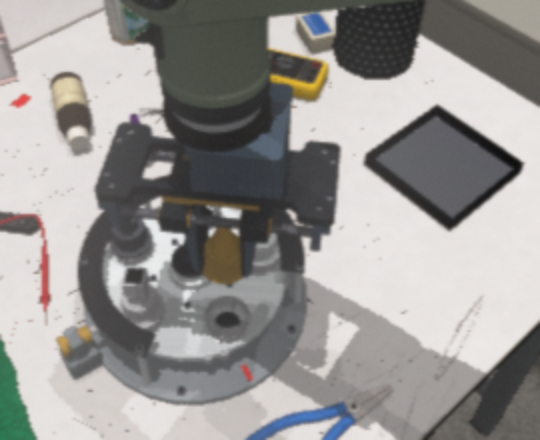

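Emit:
servo_tool([
  [255,[-14,-11.7,1.9],[0,0,0.0523]],
  [255,[-14.6,-10.9,1.9],[0,0,0.0523]],
  [255,[-15.1,-10.2,1.9],[0,0,0.0523]],
  [255,[-15.7,-9.4,1.9],[0,0,0.0523]],
  [255,[-16.1,-8.5,1.9],[0,0,0.0523]],
  [255,[-16.6,-7.7,1.9],[0,0,0.0523]],
  [255,[-16.9,-6.8,1.9],[0,0,0.0523]],
  [255,[-17.3,-5.9,1.9],[0,0,0.0523]],
  [255,[-17.5,-5,1.9],[0,0,0.0523]],
  [255,[-17.8,-4,1.9],[0,0,0.0523]],
])

```text
time_s: 13.2
ee_pos: [476.1, -59.5, 169.3]
ee_rot: [180.0, -0.0, 101.0]
force: [0.5, -0.2, -1.0]
gripper_width: 33.4
gripper_force: 35.0
```

Emit:
servo_tool([
  [255,[-18,-3.2,1.9],[0,0,0.0523]],
  [255,[-18.1,-2.2,1.9],[0,0,0.0523]],
  [255,[-18.2,-1.2,1.9],[0,0,0.0523]],
  [255,[-18.2,-0.3,1.9],[0,0,0.0523]],
  [255,[-18.2,0.7,1.9],[0,0,0.0523]],
  [255,[-18.2,1.6,1.9],[0,0,0.0523]],
  [255,[-18.1,2.6,1.9],[0,0,0.0523]],
  [255,[-17.9,3.5,1.9],[0,0,0.0523]],
  [255,[-17.7,4.5,1.9],[0,0,0.0523]],
  [255,[-17.4,5.3,1.9],[0,0,0.0523]],
])

```text
time_s: 14.2
ee_pos: [480.2, -241.8, 150.3]
ee_rot: [-180.0, -0.0, 71.1]
force: [0.2, -0.5, -0.9]
gripper_width: 33.4
gripper_force: 35.0
```

Emit:
servo_tool([
  [255,[0,0,0],[0,0,0]],
  [255,[0,0,0],[0,0,0]],
  [255,[0,0,0],[0,0,0]],
  [255,[0,0,20],[0,0,0]],
  [255,[0,0,25],[0,0,0]],
  [255,[0,0,25],[0,0,0]],
  [255,[0,0,15],[0,0,0]],
  [255,[0,0,10],[0,0,0]],
  [255,[0,0,0],[0,0,0]],
  [255,[0,0,0],[0,0,0]],
])

```text
time_s: 15.2
ee_pos: [480.9, -241.0, 55.9]
ee_rot: [179.9, 0.0, 71.2]
force: [0.4, 0.4, -0.7]
gripper_width: 33.2
gripper_force: 35.0
```

```bash
python3 - <<'E'
from h import *
s=state();print(s['ee_pos'],s['ee_rot'],s['force'],s['gripper_width'])
p=cams.grab_frame('side'); save(p,'s4'); P=cloud(p); C=p['color'].astype(int)
m=(np.hypot(P[...,0]-487,P[...,1]+241)<40)&(C[...,0]-C[...,2]>35)
print(m.sum(),np.nanpercentile(P[m],[2,50,98],axis=0).round(1))
a=cv2.imread('pics/s4.png')[180:310,150:310];cv2.imwrite('pics/s4c.png',cv2.resize(a,None,fx=3.5,fy=3.5))
E
```

```text
[ 480.89875052 -241.02368296   55.88462246] [1.79944919e+02 2.92054774e-04 7.12407729e+01] [ 0.39704338  0.36037941 -0.65735187] 33.16827601607416
373 [[ 454.2 -271.2   16.1]
 [ 480.1 -250.3   60.3]
 [ 521.5 -228.8  145.2]]
```

View pics/s4c.png

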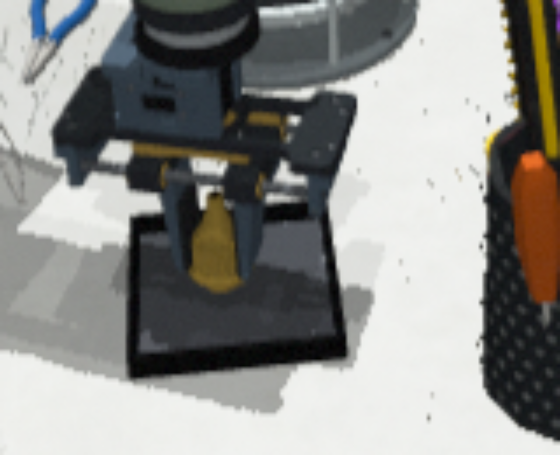

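Emit:
servo_tool([
  [255,[0,0,4],[0,0,0]],
  [255,[0,0,2],[0,0,0]],
  [255,[0,0,1],[0,0,0]],
  [255,[0,0,1],[0,0,0]],
  [255,[0,0,0.5],[0,0,0]],
  [255,[0,0,0.5],[0,0,0]],
  [255,[0,0,0.3],[0,0,0]],
  [255,[0,0,0],[0,0,0]],
  [255,[0,0,0],[0,0,0]],
  [255,[0,0,0],[0,0,0]],
])

```text
time_s: 16.25
ee_pos: [480.4, -241.1, 46.0]
ee_rot: [-180.0, -0.0, 71.2]
force: [-0.2, -0.5, -1.2]
gripper_width: 33.3
gripper_force: 35.0
```

Emit:
servo_tool([
  [255,[0,0,0.3],[0,0,0]],
  [255,[0,0,0.3],[0,0,0]],
  [255,[0,0,0.3],[0,0,0]],
  [255,[0,0,0.3],[0,0,0]],
  [255,[0,0,0],[0,0,0]],
  [255,[0,0,0],[0,0,0]],
  [255,[0,0,0],[0,0,0]],
  [255,[0,0,0],[0,0,0]],
  [255,[0,0,0],[0,0,0]],
  [255,[0,0,0],[0,0,0]],
])

```text
time_s: 17.25
ee_pos: [480.5, -241.2, 45.6]
ee_rot: [180.0, 0.0, 71.2]
force: [-2.0, 0.3, 7.2]
gripper_width: 33.0
gripper_force: 35.0
```

Contact (about 8 N). Release gently and rise.

Emit:
servo_tool([
  [125,[0,0,0],[0,0,0]],
  [120,[0,0,0],[0,0,0]],
  [110,[0,0,0],[0,0,0]],
  [100,[0,0,0],[0,0,0]],
  [100,[0,0,0],[0,0,0]],
  [100,[0,0,-5],[0,0,0]],
  [100,[0,0,-20],[0,0,0]],
  [100,[0,0,-40],[0,0,0]],
  [100,[0,0,-40],[0,0,0]],
  [100,[0,0,-40],[0,0,0]],
])

```text
time_s: 18.25
ee_pos: [480.2, -241.0, 191.6]
ee_rot: [180.0, -0.0, 71.2]
force: [0.6, -0.1, 0.2]
gripper_width: 55.6
gripper_force: 0.0
```

Emit:
servo_tool([
  [100,[0,0,-20],[0,0,0]],
  [100,[0,0,0],[0,0,0]],
  [100,[0,0,0],[0,0,0]],
  [100,[0,0,0],[0,0,0]],
  [100,[0,0,0],[0,0,0]],
  [100,[0,0,0],[0,0,0]],
  [100,[0,0,0],[0,0,0]],
  [100,[0,0,0],[0,0,0]],
  [100,[0,0,0],[0,0,0]],
  [100,[0,0,0],[0,0,0]],
])

```text
time_s: 19.25
ee_pos: [480.4, -241.2, 209.8]
ee_rot: [180.0, -0.0, 71.2]
force: [-0.5, 0.8, 0.4]
gripper_width: 55.5
gripper_force: 0.0
```

```bash
python3 - <<'E'
from h import *
s=state();print(s['ee_pos'],s['force'],s['gripper_width'])
p=cams.grab_frame('side'); save(p,'s5'); P=cloud(p); C=p['color'].astype(int)
m=(np.hypot(P[...,0]-481,P[...,1]+241)<40)&(P[...,2]>10)&(P[...,2]<85)&(C[...,0]-C[...,2]>25)
for a,b in[(10,35),(35,55),(55,85)]: 
    k=m&(P[...,2]>a)&(P[...,2]<b); print(k.sum(),np.nanmedian(P[k],0).round(1))
print(np.nanmax(P[m][:,2]))
a=cv2.imread('pics/s5.png')[130:310,150:310];cv2.imwrite('pics/s5c.png',cv2.resize(a,None,fx=3.3,fy=3.3))
E
```

```text
[ 480.42024526 -241.16752889  209.81835866] [-0.4619139   0.81441762  0.44623767] 55.51318748435892
135 [ 481.4 -253.4   23.2]
124 [ 480.8 -249.1   43.9]
72 [ 480.9 -243.4   64.5]
80.04960614628544
```

View pics/s5c.png

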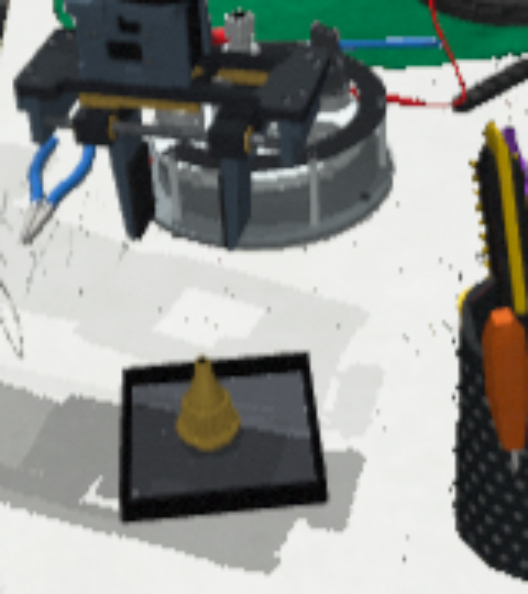

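The brass nozzle stands upright near the middle of the tray, with the robot clear of it.

```bash
python3 -c "
from h import *
print(ticket.job_done())"
```

```text
the job is handed in; nothing more can be done
None
```

The brass nozzle was clicked to the front, unscrewed and stood upright about 7 mm from the tray's centre; I handed the job in at about 19 s, and no verdict came back.

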